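# Blank off the spare outlet of a water manifold

### The job

The water manifold on the worktop still has one bare outlet, the one at its end nearest the robot. Fold both flaps of the small parts carton well back past upright, take out the red snap cap and press it straight down over the bare outlet until it clicks, then keep pressing so that it sits level and fully home on its rubber seal. Do not let go: finish with the gripper still pressing the cap firmly down, and leave the mug, tumbler and scrubbing brush where they are.

Things in the scene. Friction and masses are not known exactly. Their poses are not given: they have to be found in the camera images.
- carton: Brown cardboard parts carton, fixed, 120 (x) x 158 (y) x 62 mm high, walls 3 mm, closed above only by its two long flaps. Origin: centre of its underside. The cap stands inside on a pale card insert, flat top at z = 14 mm; a border 6 mm high leaves a flat middle 78 (x) x 118 (y) mm. Two short end flaps hang folded down outside the x ends for good, reaching 20 mm out.
- flap_left (a joint): Cardboard flap hinged on the carton's +y top edge (line along x at y = +77.5, z = 62 mm in its frame). 64 mm from hinge to free edge, 118 mm along x, 3 mm thick. 0 rad = closed flat, 1.57 = upright, 2.4 = folded fully back outward. It starts ajar, 0.55 to 0.95 rad, with a gap of over 40 mm between the two flaps; a push under 1 N swings it and it stays where it is left.
- flap_right (a joint): The other long flap, the mirror image of flap_left, hinged at y = -77.5 mm, z = 62 mm in the carton's frame; same size and joint values.
- flap_left_edge (a point): Middle of the free edge of flap_left.
- flap_right_edge (a point): Middle of the free edge of flap_right.
- cap: Loose red plastic snap cap with fine ribs: round, 38 mm in diameter (39.5 mm at the small bead round its rim), 36 mm high, 45 to 80 g, standing open side down on the carton's insert. Origin: centre of its open rim (underside), z up to its closed top. Cavity 30 mm in diameter, 27 mm deep, with six sprung tongues inside. It may be gripped across its diameter at any yaw.
- manifold: Brass water manifold on a plywood board 315 x 106 x 15 mm, fixed: a bar 30 mm in diameter along x with three upward outlets. Origin: underside of the board straight below the bare outlet; the bar runs along +x from there. The outlet at x = 90 mm already has an identical cap fitted (top at z = 126 mm); the one at x = 180 mm has a valve with a blue lever (top at 127 mm). Both stay as they are.
- outlet (a point): On the bare outlet's axis, at the top of its black rubber seal ring, 90 mm above the worktop: where the cap's rim comes to rest once clicked. Above it stands the white spigot, 22 mm high: head 27 mm in diameter tapered to 18 mm at the top, on a 20 mm neck. White collar below the seal: 41 mm in diameter. z is up along the outlet.
- mug: Green and white mug with a handle, 101 mm high, a bystander. Origin: centre of its underside.
- tumbler: Teal tumbler, 80 mm in diameter, 112 mm high, a bystander. Origin: centre of its underside.
- brush: Red scrubbing brush with a handle, 150 mm long, 91 mm high, a bystander on the strip in front of the sink. Origin: centre of its underside.
- spigot_top (a point): Centre of the white spigot's top, 22 mm above outlet. Pressing the cap: its tongues meet the taper with the rim about 12 mm above outlet; the force grows to 7 to 18 N until the rim is 7 to 4 mm above it; there the cap clicks, the force drops and even pulls the cap down a few N; from 0 mm the rubber seal pushes back about 4 N per mm for 3.5 mm, then it is hard.
There are look-alikes about, which are no part of the job. Leave any green or orange look-alike of the cap alone.

How it is judged:
On the way, in this order (a step that is already met when the one before it is completed fails the run):
1. both carton flaps are folded back past upright, the cap still in the carton (value of joint each of flap_left, flap_right above 1.65 rad and z of cap in the frame of carton below 0.03 m), for 0.2 s.
2. the cap is lifted out of the carton (z of cap in the frame of carton above 0.07 m and contact force between the fingers and cap above 1 N), for 0.1 s.
3. the cap has clicked over the bare outlet (horizontal distance between cap and outlet below 0.003 m and z of cap in the frame of outlet below 0.001 m and angle between cap's own z axis and vertical below 0.08 rad), for 0.2 s.
At the end, for the whole second after the job is handed in: The cap sits over the bare outlet, centred within 3 mm, level within 0.08 rad, its rim down on the seal (at or below the seal's free height), and the gripper still touches it and presses it down on the outlet with more than 3 N; both flaps stay past upright (horizontal distance between cap and outlet below 0.003 m and z of cap in the frame of outlet between -0.006 and 0 m and angle between cap's own z axis and vertical below 0.08 rad and contact force between cap and manifold above 3 N and contact force between the fingers and cap above 3 N and value of joint each of flap_left, flap_right above 1.57 rad); the arm keeps its last pose, push and grip.
It fails at once if the mug, tumbler or brush is shifted by more than 3 cm (distance of any of mug, tumbler, brush from where it was at the start of the episode above 0.03 m).
It also fails if it takes over 67 s, if anything falls off the work surface, if the arm or the gripper's body presses on something with over 40 N, if the wrist force passes 120 N, or if a joint passes its speed limit or range.

### The arm

A 7-joint arm with a two-finger parallel gripper is mounted at the origin on a cart in front of the work surface, level with it; the furniture and walls round the work are solid. World frame = base frame: x ahead of the robot, y to its left, z up, the work surface at z = 0. Lengths are in m, angles in rad, forces in N, time in s.
With the tool pointing down it reaches from about 0.35 to 0.9 m from the base axis. Payload 8.1 kg.
Tool frame: the origin (TCP) lies at the very end of the fingers, on their centre line; the grasp point (between the pads) lies 19 mm behind it; z points along the fingers, x is the direction in which the jaws open and shut, and the axes are right-handed (so a half turn about z gives the same grasp; the last joint's range is limited). The gripper opens to 92 mm and grips with 3 to 60 N. Pads are 19 mm wide; open, the fingers measure 130 mm over their backs; the gripper's body (75 mm by 190 mm) begins 47 mm behind the grasp point.
Start: joints at [1.119, 0.434, 0.025, 1.573, -0.012, 1.134, -0.075], TCP at [0.214, -0.587, 0.227] pointing down, gripper open.
Joint ranges: [-2.62, 2.62], [-0.44, 2.09], [-1.27, 1.32], [0.08, 2.57], [-1.32, 4.46], [0.12, 2], [-2.74, 2.74]. Speed limits (rad/s): [2.22, 2.22, 3.01, 3.01, 3.14, 3.14, 3.14].

### API

Orientations are given as a rotation vector (axis times angle).
In Python, from cell import status, viewer, arm gives the robot as it stands.
- The arm moves only by the tool jog_arm, never from a script. Its argument "commands" is text: rows parted by semicolons, each of 7 numbers parted by spaces: the closure, from -1 (fully open) to 1 (shut), then the shift along the world's x, y, z normalised to -1 to 1, where 1 is 0.3 m, then the turn, a rotation vector about the world's x, y, z normalised to -1 to 1, where 1 is 2 pi rad. In form: jaw dx dy dz wx wy wz; .... A call has exactly 5 rows; each row shifts and turns the commanded pose from where the row before left it; what a row does not reach is not made up. A row lasts 1/10 s, in which the tool goes at most 50 mm and 8.59 degrees, less where a joint would pass 70% of its speed; a pose out of reach is approached as far as the arm can. A call with a number of a shift or a turn outside -1 to 1 is refused whole. A call with a gripper value outside its range is refused whole. The fingers move at their own pace and stop on an object; "force" is the grip in N (left out, the last holds). Time passes only in rows, so rows that do not move let the fingers close, or fill a call up. It gives the time, the measured TCP pose, the force and the opening at its end, in the units of the state.
- status.observe(): the state, without advancing time (a new reading comes with each control period).
- viewer.get_image(name): name is "scene" or "top" or "wrist"; returns a dict with "pixels" (420x560x3 uint8, red, green, blue), "z_map" (420x560 float32, m along the optical axis (not along the pixel's ray), 0 where there is no reading), "camera_matrix" (3x3 intrinsics, pixels), "R" (3x3) and "t" (3): a world point X has camera coordinates R X + t. Camera axes: x right, y down, z forward; pixel columns grow to the right and rows downward; lengths in m; the calibration is good to about 2 mm. A picture is of the moment at which its call begins.
- arm.sign_off(): hands the job in, once; it reports no verdict.
The state is a dict: "clock": time; "joints": joint angles; "dq": joint speeds; "joint_efforts": joint torques, N m; "position": TCP position; "ee_rot": TCP orientation; "force": force on the tool from outside, world axes, zero at the start; "ft_torque": the same for the moment, N m; "width": opening from 0.0 (shut) to 1.0 (fully open).
Only numpy, scipy, OpenCV 4.12 (cv2) and the standard library are available. Lean on these libraries where they do the work, as an engineer would, in place of code of your own. Each camera call takes 0.05 s, during which the arm holds its last target. There are 200 camera calls.

## Working session

There is one attempt and no reset: what is moved stays moved. The work goes in short steps, Python scripts to look and compute and a tool call to move; the robot and the scene stay as the last step left them, time stands still between calls to the robot, and variables do not carry over. Pictures are saved under pics/ and viewed, about 8 in all and at most 12, crops included, and the job is handed in when it is done.

Besides the shell and the picture viewer there is one more tool, called after "Request:" as name(argument=value, ...) on one line, values as JSON. jog_arm: Moves the arm, as the interface text tells. Scaled input: -1 to 1 covers 0.3 m each way for a shift and 2 pi rad each way for a turn. Its arguments: {"type":"object","properties":{"commands":{"type":"string"},"force":{"type":"number"}},"required":["commands"]}

```bash
ls; mkdir -p pics; cat > h.py <<'E'
import numpy as np, cv2, pickle
from cell import status, viewer, arm
def shot(n, f):
    d=viewer.get_image(n); pickle.dump(d,open(f'pics/{f}.pkl','wb'))
    cv2.imwrite(f'pics/{f}.png', d['pixels'][:,:,::-1]); return d
def load(f): return pickle.load(open(f'pics/{f}.pkl','rb'))
def pt(d,u,v,z=None):
    if z is None:
        w=d['z_map'][v-1:v+2,u-1:u+2]; z=np.median(w[w>0]) if (w>0).any() else 0
    c=np.linalg.inv(d['camera_matrix'])@[u,v,1]*z
    return d['R'].T@(c-d['t'])
def ptz(d,u,v,Z):
    r=d['R'].T@np.linalg.inv(d['camera_matrix'])@[u,v,1]; o=-d['R'].T@d['t']
    return o+r*(Z-o[2])/r[2]
def proj(d,X):
    c=d['camera_matrix']@(d['R']@np.array(X)+d['t']); return c[:2]/c[2]
E
python3 - <<'E'
from h import *
s=status.observe(); print({k:np.round(v,3) for k,v in s.items()})
a=shot('top','top0'); b=shot('scene','scene0')
for d in (a,b): print(np.round(-d['R'].T@d['t'],3))
E
```

```text
pics
{'clock': np.float64(0.0), 'joints': array([ 1.119,  0.435,  0.025,  1.574, -0.012,  1.134, -0.075]), 'dq': array([ 0.001, -0.001, -0.   ,  0.   , -0.   , -0.001,  0.001]), 'joint_efforts': array([ 1.0000e-03, -6.6785e+01,  9.8500e-01, -3.1446e+01, -6.1000e-02,
        4.3000e-02,  0.0000e+00]), 'position': array([ 0.213, -0.587,  0.226]), 'ee_rot': array([-2.573e+00,  1.802e+00,  2.000e-03]), 'force': array([ 0.488, -0.251, -0.627]), 'ft_torque': array([ 0.01 ,  0.026, -0.036]), 'width': np.float64(0.997)}
[ 0.342 -0.179  1.393]
[-0.118  0.358  0.707]
```

View pics/top0.png

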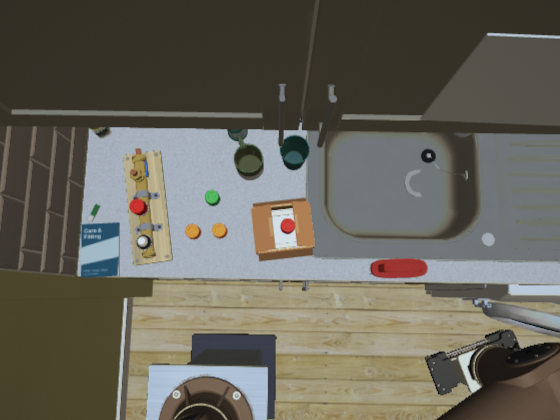

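View pics/scene0.png

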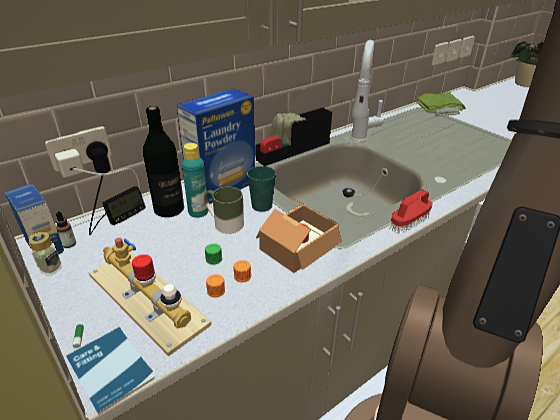

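Top view: the carton is at about (283,228) with a red cap inside at (288,226). The manifold lies at x≈150, with its bare white spigot at (143,241). Green (212,198) and orange (192,231), (219,230) are look-alikes, and the red one at (137,206) is the cap already fitted. I'll enlarge to confirm.

```bash
python3 - <<'E'
from h import *
d=load('top0'); im=d['pixels'][:,:,::-1]
a=cv2.resize(im[185:275,235:335],None,fx=6,fy=6,interpolation=cv2.INTER_CUBIC)
b=cv2.resize(im[185:275,125:158],None,fx=6,fy=6,interpolation=cv2.INTER_CUBIC)
cv2.imwrite('pics/c1.png',np.hstack([a,b])[:, :800])
for n,u,v in [('spig',143,241),('cap',288,226),('fitted',137,206),('mug',248,160),('tum',294,152),('brush',398,268),('insert',278,240),('fl',262,230),('fr',305,230),('cab',280,110)]: print(n,np.round(pt(d,u,v),3))
E
```

```text
spig [0.469 0.164 0.112]
cap [ 0.522 -0.207  0.049]
fitted [0.557 0.182 0.125]
mug [ 0.715 -0.092  0.009]
tum [ 0.742 -0.222  0.005]
brush [ 0.413 -0.491  0.09 ]
insert [ 0.488 -0.181  0.014]
fl [ 0.506 -0.138  0.082]
fr [ 0.508 -0.251  0.085]
cab [ 0.62  -0.18   0.658]
```

View pics/c1.png

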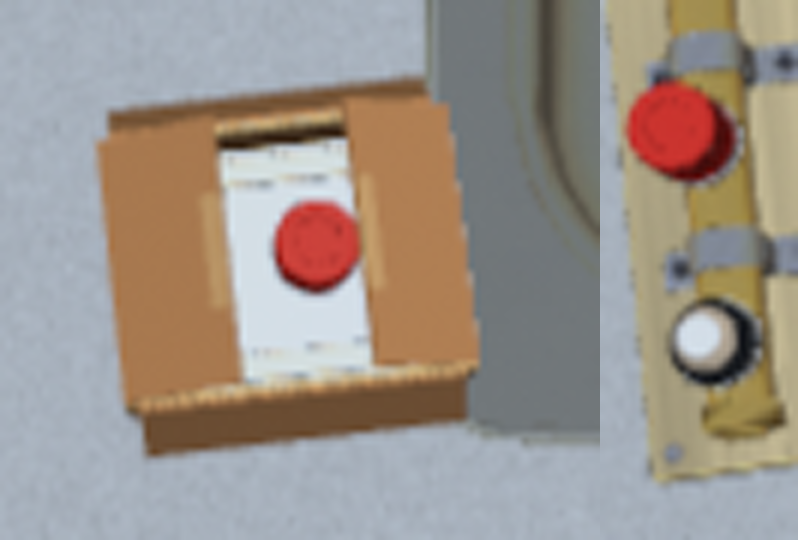

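The crop confirms it. The target cap is the red one standing on the pale insert at (288,226). The other red one is fitted at the middle outlet, and the bare spigot is at (143,241). Next I measure the axes.

```bash
python3 - <<'E'
from h import *
d=load('top0')
q=lambda u,v:(235+u/6-.4,185+v/6-.4)
H=[ptz(d,*q(*p),.062) for p in [(100,145),(130,408),(445,102),(478,365)]]
print('hinge corners',np.round(H,3)); print('centre',np.round(np.mean(H,0),3))
for a,b in((1,0),(3,2)):
    v=H[a]-H[b]; print('yaw',np.degrees(np.arctan2(-v[1],-v[0])))
for u,v in[(268,227),(270,222),(298,222),(299,230)]: print('flap near edge',np.round(pt(d,u,v),3))
# cap top centre & spigot top from segmentation
P=d['pixels'].astype(int); m=(P[...,0]>120)&(P[...,1]<80)&(P[...,2]<80)
for n,(r0,r1,c0,c1),Z in[('cap',(210,245,270,300),.05),('fit',(195,217,125,150),.126)]:
    v,u=np.nonzero(m[r0:r1,c0:c1]); v+=r0;u+=c0
    X=np.array([pt(d,a,b) for a,b in zip(u,v)]); k=abs(X[:,2]-Z)<.004
    print(n,k.sum(),np.round(X[k].mean(0),4),np.round((X[k].min(0)+X[k].max(0))/2,4))
v,u=np.nonzero((P[230:255,135:155].min(2)>170)); u+=135;v+=230
X=np.array([pt(d,a,b) for a,b in zip(u,v)]); k=abs(X[:,2]-.112)<.004; print('spig',k.sum(),np.round(X[k].mean(0),4))
E
```

```text
hinge corners [[ 0.566 -0.108  0.062]
 [ 0.448 -0.124  0.062]
 [ 0.588 -0.262  0.062]
 [ 0.47  -0.277  0.062]]
centre [ 0.518 -0.193  0.062]
yaw 7.912576161386345
yaw 7.43716410130145
flap near edge [ 0.513 -0.154  0.093]
flap near edge [ 0.525 -0.159  0.098]
flap near edge [ 0.526 -0.232  0.101]
flap near edge [ 0.506 -0.235  0.1  ]
cap 133 [ 0.5249 -0.2059  0.0497] [ 0.5252 -0.2058  0.0501]
fit 162 [0.5579 0.1832 0.125 ] [0.5596 0.1836 0.1249]
spig 44 [0.4697 0.1696 0.1118]
```

Request:
jog_arm(commands="1 0.16 0.1 0.05 0 0 0.02; 1 0.16 0.1 0 0 0 0.02; 1 0.16 0.1 0 0 0 0.02; 1 0.15 0.1 0 0 0 0.02; 1 0.1 0.13 0 0 0 0.02")

```text
clock: 0.6
position: [0.4132, -0.441, 0.2391]
ee_rot: [-3.006, 0.911, -0.001]
force: [0.1, -1.1, -0.0]
width: 0.612
```

Request:
jog_arm(commands="1 0.07 0.15 0 0 0 0.023; 1 0.07 0.15 0 0 0 0.023; 1 0.07 0.15 -0.02 0 0 0.023; 1 0.07 0.15 -0.05 0 0 0.023; 1 0.07 0.15 -0.05 0 0 0.023")

```text
clock: 1.1
position: [0.5149, -0.2185, 0.2044]
ee_rot: [3.134, 0.211, 0.001]
force: [1.3, -0.7, -1.0]
width: 0.178
```

Request:
jog_arm(commands="1 0 0.065 -0.05 0 0 0; 1 0 0 0 0 0 0; 1 0 0 0 0 0 0; 1 0 0 0 0 0 0; 1 0 0 0 0 0 0")

```text
clock: 1.6
position: [0.5144, -0.2024, 0.1901]
ee_rot: [3.134, 0.198, 0.001]
force: [0.7, -0.0, -0.0]
width: 0.006
```

```bash
python3 - <<'E'
from h import *
d=shot('wrist','w1'); s=status.observe(); print(s['position'],s['ee_rot'],s['joints'],-d['R'].T@d['t'])
E
```

```text
[ 0.51442067 -0.2021627   0.19009931] [3.13459897e+00 1.98629194e-01 1.10746332e-03] [ 0.58600976  0.38851408 -0.41272878  1.77366628  0.18034941  1.01567596
  0.23188471] [ 0.50560991 -0.13491483  0.34666914]
```

View pics/w1.png

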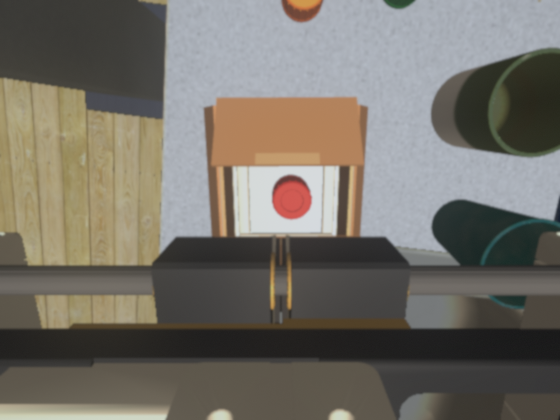

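The wrist view shows the cap at (291,198), the left flap's free edge along row 163, and the jaw axis parallel to the carton. I take cap and edge positions from it.

```bash
python3 - <<'E'
from h import *
d=load('w1')
for n,u,v in[('ledge',287,160),('lhinge',287,101),('captop',291,198)]: print(n,np.round(pt(d,u,v),4))
P=d['pixels'].astype(int); m=(P[...,0]>120)&(P[...,1]<80)&(P[...,2]<80); m[:150]=0
v,u=np.nonzero(m); X=np.array([pt(d,a,b) for a,b in zip(u,v)]); k=abs(X[:,2]-.05)<.004
print(np.round((X[k].min(0)+X[k].max(0))/2,4))
E
```

```text
ledge [ 0.5144 -0.1631  0.0996]
lhinge [ 0.5092 -0.1182  0.066 ]
captop [ 0.5249 -0.2048  0.0473]
[ 0.5234 -0.1963  0.0474]
```

Request:
jog_arm(commands="1 0 0 -0.13 0 0 0; 1 0 0 -0.13 0 0 0; 1 0 0 -0.13 0 0 0; 1 0 0 0 0 0 0; 1 0 0.03 0 0 0 0")

```text
clock: 2.15
position: [0.5143, -0.1932, 0.0731]
ee_rot: [3.135, 0.198, -0.001]
force: [0.4, -0.5, 1.0]
width: 0.002
```

Request:
jog_arm(commands="1 -0.005 0.05 0.006 0 0 0; 1 -0.005 0.05 0.006 0 0 0; 1 -0.005 0.05 0.006 0 0 0; 1 -0.005 0.05 0.006 0 0 0; 1 -0.005 0.05 0 0 0 0")

```text
clock: 2.65
position: [0.5072, -0.115, 0.0809]
ee_rot: [3.135, 0.204, 0.002]
force: [0.0, -1.3, -0.4]
width: 0.002
```

Request:
jog_arm(commands="1 0 0.02 0 0 0 0; 1 0 0 0 0 0 0; 1 0 0 0 0 0 0; 1 0 -0.05 0 0 0 0; 1 0.01 -0.15 0 0 0 0")

```text
clock: 3.15
position: [0.5104, -0.1685, 0.0799]
ee_rot: [-3.133, -0.211, -0.001]
force: [1.6, -0.2, 0.4]
width: 0.009
```

Request:
jog_arm(commands="1 0.005 -0.08 -0.02 0 0 0; 1 0.005 -0.05 0 0 0 0; 1 0.005 -0.05 0.004 0 0 0; 1 0.005 -0.05 0.004 0 0 0; 1 0.005 -0.05 0.004 0 0 0")

```text
clock: 3.65
position: [0.5178, -0.2554, 0.0778]
ee_rot: [-3.135, -0.204, -0.001]
force: [0.6, -0.4, -0.7]
width: 0.001
```

Request:
jog_arm(commands="1 0.005 -0.05 0.004 0 0 0; 1 0 -0.025 0 0 0 0; 1 0 0 0 0 0 0; 1 0 0 0 0 0 0; 1 0 0.1 0 0 0 0")

```text
clock: 4.15
position: [0.5183, -0.2509, 0.0784]
ee_rot: [3.133, 0.194, -0.0]
force: [0.4, 1.3, 0.4]
width: 0.0
```

Request:
jog_arm(commands="1 0.01 0.12 0.1 0 0 0; -0.3 0 0 0.16 0 0 0; -0.3 0 0 0.1 0 0 0; -0.3 0 0 0 0 0 0; -0.3 0 0 0 0 0 0")

```text
clock: 4.65
position: [0.5221, -0.2109, 0.1871]
ee_rot: [3.134, 0.203, 0.002]
force: [-0.8, -0.0, 0.1]
width: 0.302
```

```bash
python3 - <<'E'
from h import *
d=shot('wrist','w2'); e=shot('top','t2');s=status.observe(); print(s['position'],s['ee_rot'],s['width'])
a=cv2.resize(e['pixels'][170:290,220:350,::-1],(455,420),interpolation=cv2.INTER_CUBIC)
cv2.imwrite('pics/c2.png',cv2.resize(np.hstack([d['pixels'][:,:,::-1],a]),(798,330)))
P=d['pixels'].astype(int); m=(P[...,0]>120)&(P[...,1]<80)&(P[...,2]<80)
v,u=np.nonzero(m); X=np.array([pt(d,a,b) for a,b in zip(u,v)]); k=(abs(X[:,2]-.05)<.005)
print(k.sum(),np.round((X[k].min(0)+X[k].max(0))/2,4),np.round(X[k].max(0)-X[k].min(0),4))
E
```

```text
[ 0.52105943 -0.21094377  0.18550031] [-3.13449540e+00 -2.02717777e-01  2.95890994e-03] 0.3919203819205732
43 [ 0.5228 -0.1922  0.0466] [0.0267 0.0096 0.0028]
```

View pics/c2.png

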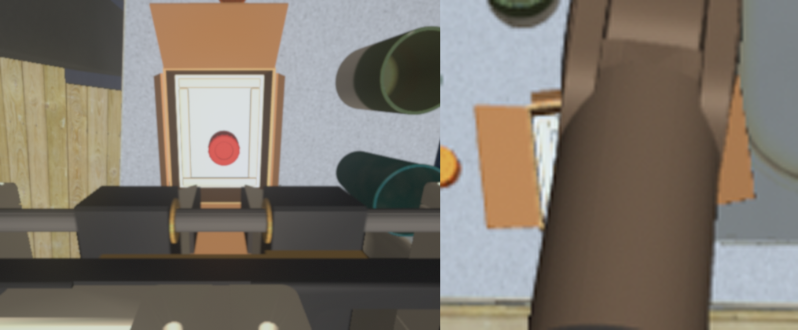

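Both flaps are now outside the carton walls. The cap is at wrist pixel ≈(285,189). I check the flap angles and the cap's position.

```bash
python3 - <<'E'
from h import *
d=load('w2'); e=load('t2')
P=d['pixels'].astype(int); m=((P[...,0]>110)&(P[...,1]<90)&(P[...,2]<90)).astype(np.uint8); m[:120]=0;m[230:]=0
(c,r)=cv2.minEnclosingCircle(cv2.findNonZero(m)); print(c,r,ptz(d,*c,.049))
for v in(10,30,60,80): print('L',np.round(pt(d,285,v),3))
g=e['z_map']
for u,v in [(310,220),(312,225),(311,215),(310,230),(240,230),(246,230),(236,230)]: print(u,v,np.round(pt(e,u,v),3))
E
```

```text
(253.0, 202.5) 53.0872917175293 [ 0.49706247 -0.22113125  0.049     ]
L [ 0.507 -0.071  0.102]
L [ 0.508 -0.081  0.093]
L [ 0.511 -0.098  0.077]
L [ 0.513 -0.111  0.065]
310 220 [ 0.452 -0.228  0.645]
312 225 [ 0.444 -0.231  0.647]
311 215 [ 0.461 -0.23   0.639]
310 230 [ 0.436 -0.227  0.654]
240 230 [ 0.504 -0.082  0.095]
246 230 [ 0.506 -0.096  0.081]
236 230 [ 0.502 -0.072  0.103]
```

Request:
jog_arm(commands="-0.13 0.013 0.018 0 0 0 0; -0.13 0 0 -0.15 0 0 0; -0.13 0 0 -0.1 0 0 0; -0.13 0 0 0 0 0 0; -0.13 0 0 0 0 0 0")

```text
clock: 5.25
position: [0.5257, -0.2053, 0.1114]
ee_rot: [-3.134, -0.203, 0.002]
force: [0.7, 0.4, 0.6]
width: 0.564
```

```bash
python3 - <<'E'
from h import *
d=load('w2'); e=load('t2'); print(ptz(d,285,189,.049))
for u in(322,325,328,330): print(u,np.round(pt(e,u,228),3))
s=status.observe();print(s['position'],s['width'],s['ee_rot'])
w=shot('wrist','w3')
E
```

```text
[ 0.52553233 -0.20421917  0.049     ]
322 [ 0.445 -0.249  0.607]
325 [ 0.513 -0.303  0.093]
328 [ 0.512 -0.31   0.099]
330 [ 0.512 -0.315  0.102]
[ 0.52569092 -0.20533242  0.1113546 ] 0.5637733634929892 [-3.13390160e+00 -2.02802327e-01  2.44546404e-03]
```

View pics/w3.png

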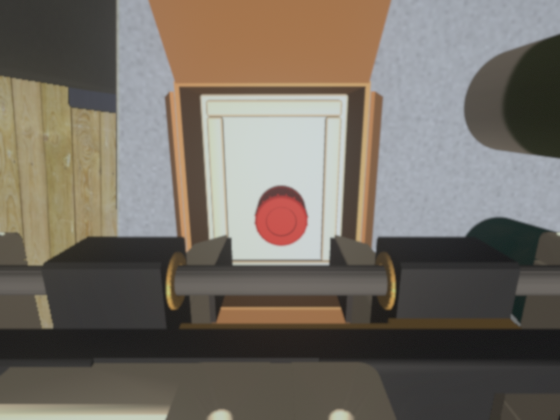

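The right flap is also well back (≈2.4 rad by its slope). The cap, at column 282, is centred between the fingers (229–332). I descend and grip.

Request:
jog_arm(commands="-0.13 0 0 -0.12 0 0 0; -0.13 0 0.002 -0.1 0 0 0; -0.13 0 0 -0.07 0 0 0; -0.13 0 0 0 0 0 0; -0.13 0 0 0 0 0 0", force=50)

```text
clock: 5.8
position: [0.527, -0.2055, 0.0262]
ee_rot: [3.134, 0.202, 0.003]
force: [0.4, 0.1, -0.0]
width: 0.565
```

Request:
jog_arm(commands="0.3 0 0 0 0 0 0; 0.5 0 0 0 0 0 0; 0.5 0 0 0 0 0 0; 0.5 0 0 0 0 0 0; 0.5 0 0 0 0 0 0", force=50)

```text
clock: 6.3
position: [0.5268, -0.2057, 0.0261]
ee_rot: [3.134, 0.202, 0.003]
force: [-0.6, -0.2, 8.1]
width: 0.41
```

Request:
jog_arm(commands="1 0 0 0.03 0 0 0; 1 0 0 0.08 0 0 0; 1 0 0 0.15 0 0 0; 1 0 0 0.15 0 0 0; 1 0 0 0.15 0 0 0", force=60)

```text
clock: 6.8
position: [0.5255, -0.205, 0.1952]
ee_rot: [-3.135, -0.203, -0.001]
force: [0.9, -0.5, -1.6]
width: 0.408
```

Request:
jog_arm(commands="1 -0.02 0.1 0.03 0 0 0; 1 -0.04 0.15 0 0 0 0; 1 -0.04 0.15 0 0 0 0; 1 -0.03 0.15 0 0 0 0; 1 -0.03 0.15 0 0 0 0")

```text
clock: 7.3
position: [0.4771, 0.0063, 0.2026]
ee_rot: [3.135, 0.202, 0.002]
force: [2.4, -0.1, -0.4]
width: 0.407
```

Request:
jog_arm(commands="1 -0.02 0.15 0 0 0 0; 1 -0.01 0.15 0 0 0 0; 1 0 0.15 0 0 0 0; 1 0 0.06 0 0 0 0; 1 0 0 0 0 0 0")

```text
clock: 7.8
position: [0.4682, 0.1614, 0.2026]
ee_rot: [-3.133, -0.211, -0.002]
force: [0.6, -0.6, -0.1]
width: 0.411
```

```bash
python3 - <<'E'
from h import *
s=status.observe();print(s['position'],s['width'],s['ee_rot'],s['force'],s['joints'])
w=shot('wrist','w4'); e=shot('scene','s4')
for n,X in [('outlet',(.4697,.170,.09)),('top',(.4697,.17,.112))]: print(n,proj(w,X),proj(e,X))
a=cv2.resize(e['pixels'][180:360,50:290,::-1],(560,420),interpolation=cv2.INTER_CUBIC)
cv2.imwrite('pics/c4.png',cv2.resize(np.hstack([w['pixels'][:,:,::-1],a]),(800,300)))
E
```

```text
[0.46817622 0.16143404 0.20264857] 0.410630715003116 [-3.13276901e+00 -2.10727444e-01 -1.79129541e-03] [ 0.61473166 -0.57283018 -0.11467787] [ 0.03139278  0.31023344 -0.5874791   1.87933152  0.20007801  1.00879673
 -0.50674727]
outlet [283.5586443  192.96115952] [168.88559326 295.49788464]
top [283.85292054 198.91343021] [167.31374664 287.34463788]
```

View pics/c4.png

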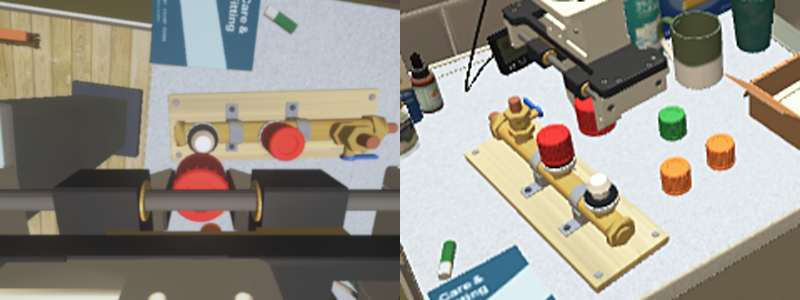

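The wrist view shows the spigot top at (283,200) and the held cap in front of the fingers at about column 280. The scene view shows the cap gripped level. I measure both finely.

```bash
python3 - <<'E'
from h import *
w=load('w4'); P=w['pixels'].astype(int)
m=np.zeros(P.shape[:2],np.uint8); m[175:215,260:310]=P[175:215,260:310].min(2)>150
v,u=np.nonzero(m); X=np.array([pt(w,a,b) for a,b in zip(u,v)]); print('white z',np.percentile(X[:,2],[5,50,95]))
k=abs(X[:,2]-.112)<.004; print(k.sum(),'px ext',u[k].min(),u[k].max(),v[k].min(),v[k].max(),'mean',X[k].mean(0),'ext mid',(X[k].min(0)+X[k].max(0))/2,np.ptp(X[k],0))
r=np.zeros_like(m); r[205:320,200:360]=((P[...,0]>90)&(P[...,1]<70)&(P[...,2]<70))[205:320,200:360]
v,u=np.nonzero(r); X=np.array([pt(w,a,b) for a,b in zip(u,v)]); print('red',len(u),u.min(),u.max(),v.min(),v.max())
for z in np.arange(.18,.25,.005):
    k=abs(X[:,2]-z)<.0025
    if k.any(): print(round(z,3),k.sum(),X[k].min(0)[:2],X[k].max(0)[:2])
# fitted-cap top
r=np.zeros_like(m); r[150:235,350:440]=((P[...,0]>110)&(P[...,1]<80)&(P[...,2]<80))[150:235,350:440]
v,u=np.nonzero(r); X=np.array([pt(w,a,b) for a,b in zip(u,v)]); k=abs(X[:,2]-.126)<.004; print('fit',(X[k].min(0)+X[k].max(0))/2,np.ptp(X[k],0))
c=cv2.resize(w['pixels'][160:330,190:370,::-1],None,fx=3.5,fy=3.5,interpolation=cv2.INTER_CUBIC); cv2.imwrite('pics/c5.png',c)
E
```

```text
white z [0.01344912 0.10958957 0.11098149]
477 px ext 271 296 188 211 mean [0.46989204 0.16911455 0.1103719 ] ext mid [0.46993517 0.16875278 0.10975694] [0.02008271 0.01941624 0.00349222]
red 1955 241 320 215 319
0.19 2 [0.46207147 0.17920301] [0.47081098 0.17981974]
0.195 173 [0.45052471 0.16831274] [0.48322634 0.18007293]
0.2 181 [0.45028746 0.16832624] [0.48392626 0.1802008 ]
0.205 176 [0.44991855 0.16768427] [0.48467065 0.18017708]
0.21 220 [0.44964731 0.16748145] [0.48426758 0.18029551]
0.215 226 [0.44922086 0.16391002] [0.48429547 0.18035295]
0.22 302 [0.44900171 0.16394996] [0.48524402 0.18016883]
0.225 472 [0.44919504 0.14909275] [0.48541884 0.17949107]
fit [0.55772855 0.18368166 0.12345878] [0.03539206 0.0364291  0.0028958 ]
```

View pics/c5.png

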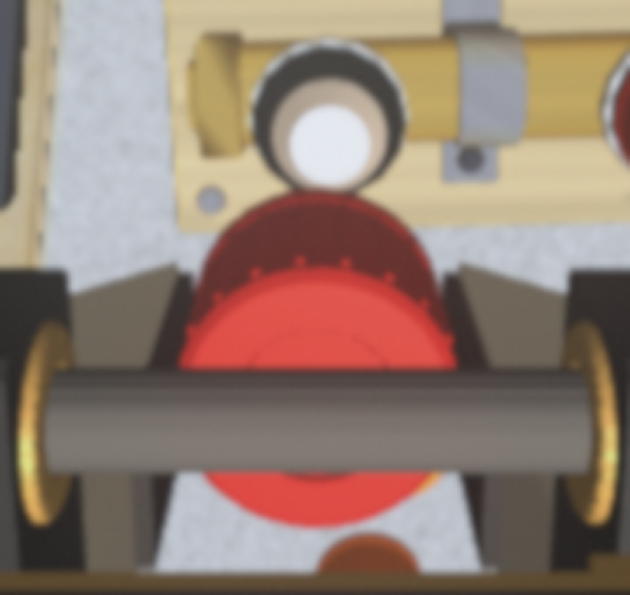

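```bash
python3 - <<'E'
from h import *
w=load('w4'); P=w['pixels'].astype(int)
g=P[185:220,262:308].min(2)
for T in (150,190,210):
    m=(g>T).astype(np.uint8); n,l,s,c=cv2.connectedComponentsWithStats(m); i=1+np.argmax(s[1:,4]); p=c[i]+[262,185]
    print(T,s[i],p,[ptz(w,*p,z) for z in(.1105,.112)])
# dark seal ring outer: fit circle in image rows visible
r=np.zeros(P.shape[:2],np.uint8); r[215:320,200:360]=((P[...,0]>170)&(P[...,1]<110)&(P[...,2]<110))[215:320,200:360]
v,u=np.nonzero(r); 
e=cv2.fitEllipse(cv2.convexHull(cv2.findNonZero(r))); print('cap top ellipse',e,[ptz(w,*e[0],z) for z in(.2245,.2265)])
E
```

```text
150 [  9   0  29  29 620] [285.11290323 199.55967742] [array([0.47083956, 0.16925248, 0.1105    ]), array([0.47076692, 0.16960923, 0.112     ])]
190 [ 11   5  23  23 428] [283.93457944 201.02336449] [array([0.47006809, 0.16792973, 0.1105    ]), array([0.4700001 , 0.16829445, 0.112     ])]
210 [ 11   6  23  21 382] [283.91623037 201.01308901] [array([0.47005234, 0.16793618, 0.1105    ]), array([0.46998445, 0.16830087, 0.112     ])]
cap top ellipse ((280.4032287597656, 272.9767150878906), (73.28327178955078, 79.5385513305664), 87.42845153808594) [array([0.46794773, 0.16150292, 0.2245    ]), array([0.4678119 , 0.16249553, 0.2265    ])]
```

Request:
jog_arm(commands="1 0.0067 0.0233 0 0 0 0; 1 0 0 -0.12 0 0 0; 1 0 0 -0.1 0 0 0; 1 0 0 -0.026 0 0 0; 1 0 0 0 0 0 0")

```text
clock: 8.4
position: [0.4704, 0.1638, 0.1272]
ee_rot: [3.134, 0.2, -0.004]
force: [0.2, -0.4, -0.6]
width: 0.406
```

```bash
python3 - <<'E'
from h import *
s=status.observe();print(s['position'],s['width'],s['ee_rot'],s['force'])
w=shot('wrist','w6'); e=shot('scene','s6')
a=cv2.resize(e['pixels'][220:340,100:220,::-1],(420,420),interpolation=cv2.INTER_CUBIC)
b=cv2.resize(w['pixels'][160:340,190:370,::-1],(420,420),interpolation=cv2.INTER_CUBIC)
cv2.imwrite('pics/c6.png',cv2.resize(np.hstack([b,a]),(800,400)))
E
```

```text
[0.47043336 0.16375755 0.12719477] 0.4056592933540367 [ 3.1344004   0.20041032 -0.0035338 ] [ 0.19823663 -0.39013506 -0.56646873]
```

View pics/c6.png

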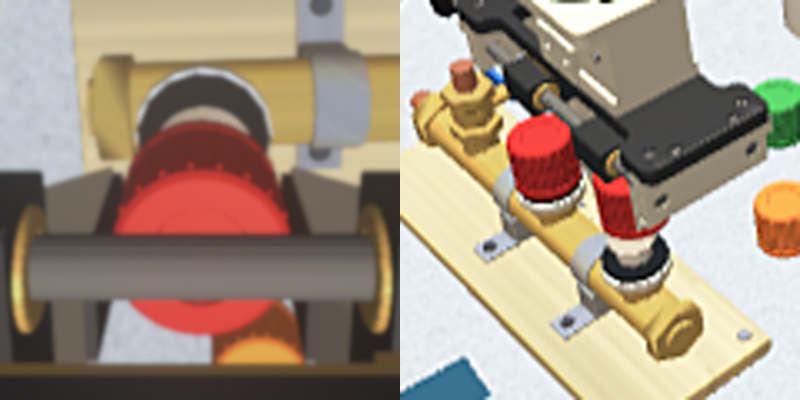

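The cap is still ~4 mm short in y (the spigot shows ahead of the cap in the left crop, and TCP y is 0.1638 against 0.168). I correct that and check again from the same camera.

Request:
jog_arm(commands="1 0 0.014 0 0 0 0; 1 0 0 0 0 0 0; 1 0 0 0 0 0 0; 1 0 0 0 0 0 0; 1 0 0 0 0 0 0")

```text
clock: 9.0
position: [0.4709, 0.1688, 0.128]
ee_rot: [3.135, 0.202, 0.0]
force: [-0.4, 0.1, -0.7]
width: 0.406
```

```bash
python3 - <<'E'
from h import *
s=status.observe();print(s['position'],s['ee_rot'],s['force'])
w=shot('wrist','w7'); e=shot('scene','s7')
P=w['pixels'].astype(int)
r=np.zeros(P.shape[:2],np.uint8); r[215:320,200:360]=((P[...,0]>170)&(P[...,1]<110)&(P[...,2]<110))[215:320,200:360]
c=cv2.fitEllipse(cv2.convexHull(cv2.findNonZero(r))); print('cap',[ptz(w,*c[0],s['position'][2]+k) for k in(.022,.024)])
for X in[(.47,.168,.112),(.47,.168,.09)]: print(proj(e,X))
a=cv2.resize(e['pixels'][250:320,125:205,::-1],(640,560),interpolation=cv2.INTER_CUBIC)
b=cv2.resize(w['pixels'][160:300,240:320,::-1],(160*2,560),interpolation=cv2.INTER_CUBIC)
cv2.imwrite('pics/c7.png',cv2.resize(np.hstack([b,a]),(800,467)))
E
```

```text
[0.4708866  0.16881552 0.12797425] [3.13499765e+00 2.02052311e-01 3.35172380e-04] [-0.40283635  0.14939321 -0.70927204]
cap [array([0.47372297, 0.16644708, 0.14997425]), array([0.47354912, 0.16748306, 0.15197425])]
[168.22486211 286.79604963]
[169.78052516 294.94577952]
```

View pics/c7.png

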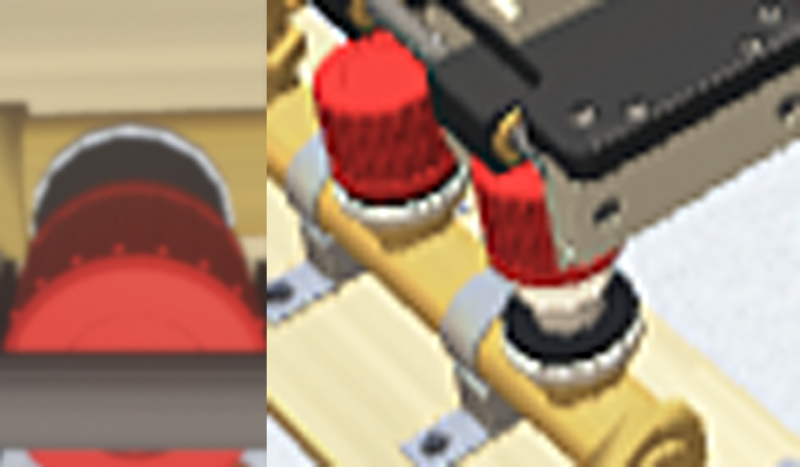

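Request:
jog_arm(commands="1 -0.002 -0.003 0 0 0 0; 1 0 0 -0.015 0 0 0; 1 0 0 -0.015 0 0 0; 1 0 0 -0.01 0 0 0; 1 0 0 0 0 0 0")

```text
clock: 9.6
position: [0.4701, 0.1682, 0.1153]
ee_rot: [-3.135, -0.203, 0.001]
force: [-0.2, 0.7, -0.4]
width: 0.404
```

Request:
jog_arm(commands="1 0 0 -0.007 0 0 0; 1 0 0 -0.007 0 0 0; 1 0 0 -0.007 0 0 0; 1 0 0 0 0 0 0; 1 0 0 0 0 0 0")

```text
clock: 10.1
position: [0.4704, 0.1689, 0.11]
ee_rot: [-3.134, -0.203, -0.001]
force: [-1.5, 2.7, 5.0]
width: 0.404
```

Request:
jog_arm(commands="1 -0.001 0.003 -0.005 0 0 0; 1 0 0 -0.006 0 0 0; 1 0 0 -0.006 0 0 0; 1 0 0 -0.006 0 0 0; 1 0 0 0 0 0 0")

```text
clock: 10.6
position: [0.4698, 0.1688, 0.1022]
ee_rot: [3.135, 0.202, -0.001]
force: [0.7, 1.1, -1.0]
width: 0.405
```

Request:
jog_arm(commands="1 0 0 -0.006 0 0 0; 1 0 0 -0.006 0 0 0; 1 0 0 -0.006 0 0 0; 1 0 0 0 0 0 0; 1 0 0 0 0 0 0")

```text
clock: 11.1
position: [0.47, 0.169, 0.0985]
ee_rot: [3.134, 0.202, 0.001]
force: [-5.5, -4.0, 19.8]
width: 0.406
```

Request:
jog_arm(commands="1 -0.001 -0.001 0.001 0 0 0; 1 0 0 0 0 0 0; 1 0 0 0 0 0 0; 1 0 0 0 0 0 0; 1 0 0 0 0 0 0")

```text
clock: 11.6
position: [0.47, 0.169, 0.0986]
ee_rot: [-3.135, -0.202, -0.002]
force: [-3.4, -0.8, 14.6]
width: 0.406
```

```bash
python3 - <<'E'
from h import *
s=status.observe();print(s['position'],s['ee_rot'],s['force'],s['ft_torque'])
w=shot('wrist','w8'); e=shot('scene','s8'); t=shot('top','t8')
a=cv2.resize(e['pixels'][235:325,115:215,::-1],(500,450),interpolation=cv2.INTER_CUBIC)
b=cv2.resize(t['pixels'][180:280,220:350,::-1],(300,231)); b=np.vstack([b,np.zeros((219,300,3),np.uint8)])
c=cv2.resize(w['pixels'][150:330,190:370,::-1],(300,219)) ; b[231:]=c
cv2.imwrite('pics/c8.png',np.hstack([b,a]))
for u in (240,246,325,328): print(u,np.round(pt(t,u,229),3))
for u,v in[(398,268),(248,150),(294,140)]: print(np.round(pt(t,u,v),3))
E
```

```text
[0.46997692 0.16895958 0.09857746] [-3.13499605e+00 -2.02365638e-01 -2.05695812e-03] [-3.37637823 -0.81374631 14.60429571] [-0.25591845  0.74182958 -0.01677384]
240 [ 0.506 -0.081  0.092]
246 [ 0.508 -0.096  0.079]
325 [ 0.511 -0.303  0.09 ]
328 [ 0.51  -0.31   0.097]
[ 0.413 -0.491  0.089]
[ 0.732 -0.094  0.05 ]
[ 0.754 -0.22   0.08 ]
```

View pics/c8.png

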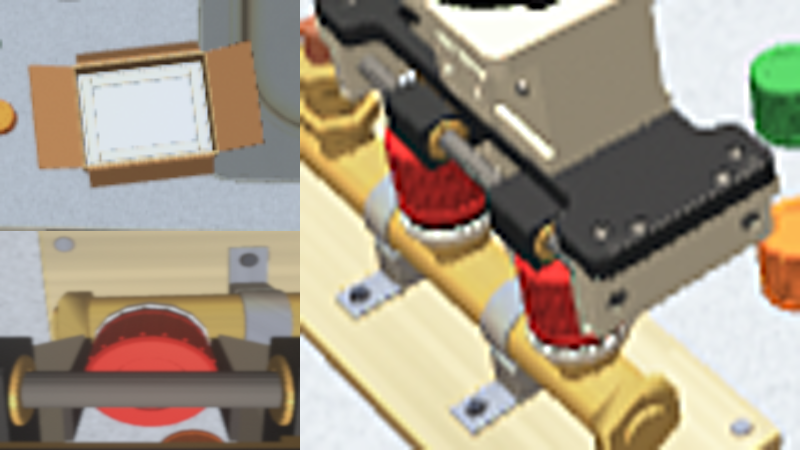

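The cap's rim sits level on the collar with the seal covered. Both flaps are folded back, the carton is empty, and the push is about 15 N. Handing in.

```bash
python3 -c "
from h import *
print(status.observe()['force']); print(arm.sign_off())"
```

```text
[-3.0812806  -1.22943407 14.64640208]
the job is handed in; nothing more can be done
None
```

I folded both flaps fully back, took the red cap out of the carton and pressed it onto the bare outlet until it clicked. I handed the job in at about 12 s with the gripper still holding the cap and pressing it down.

**Click:** the vertical force rose to about 5 N, fell to −1 N, then climbed to about 20 N on the seal. I eased it to about 15 N and it stayed there (14.6 N at hand-in).

**Cap seat:** the pictures show the rim level on the collar with the seal covered. By the tool height, the rim is about 3.5 mm below the seal's free height. That figure assumes the cap did not slip in the fingers. A side force of about 3 N remained.

**Centring:** I judged this to be within about 1 mm from the tool position and camera measurements. I did not measure it separately after the click.

**Surroundings:** both flaps measure about 2.3 rad or more. The brush reads the same position as at the start. I did not compare the mug and tumbler point for point, but the arm kept clear of them and no contact showed.

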